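# Clip the brushes onto the rack in size order

### The job

Put the two loose paint brushes back on the clip rack so that the three lie in order of length, the shortest at the yellow end: click the short blue brush into the free clips beside the yellow end and the long plain-wood brush into the free clips beside the grey end. Press each one fully home in both of its clips, with the middle of its handle midway between the two rails (the bristles may point either way), and leave the wooden clay loop tool lying where it is.

Things in the scene. Friction and masses are not known exactly. Their poses are not given: they have to be found in the camera images.
- short_brush_grip (a point): Loose paint brush, BLUE handle, 150 mm long, 0.02 kg. The point is the middle of its rigid handle (122 mm long with ferrule, 12 mm wide and high), 6 mm above its underside: grasp it here, across the handle. The y axis runs along the brush, +y towards the bare end of the handle, -y towards the bristles; x across it; z up.
- long_brush_grip (a point): Loose flat paint brush, PLAIN WOODEN handle, 200 mm long, 0.02 kg. The point is the middle of its rigid handle (172 mm long with ferrule, 12 mm wide and 12 mm high to the touch), 6 mm above its underside: grasp it here, across the handle. Axes as for the short brush.
- rack: Fixed clip rack (mm). Origin mid-rack at table height; y along its two rails (22 high, at x=±40, open between), YELLOW block at the +y end, GREY at -y. Slots at y=+70 and -70 are free; y=0 holds a fixed red brush. A brush lies along x; seated, its handle middle is at x=0, z=28. Sprung clip on each rail: 55 high, mouth 28 wide, 9 at z=36; push the handle straight down (5-15 N) till it snaps in.
- loop_tool_grip (a point): Clay loop tool with a turned WOODEN handle and a wire loop, 169 mm long, 13 mm thick, lying loose on the table among the brushes; not needed. The point is the middle of its handle, 6 mm above its underside; y along the tool, +y towards the bare end of the handle.
Mind the look-alikes: they are no part of the job. Leave any purple look-alike of the part that bears long_brush_grip alone.

How it is judged:
At the end, for the whole second after the job is handed in: Short blue brush in the clips by the yellow end, long wooden brush in those by the grey end, released and at rest: each handle middle within 6 mm of seated height, 10 mm of its slot along the rack, 16 mm of midway between the rails, and within 0.17 rad of square to the rails (x of short_brush_grip in the frame of rack between -0.016 and 0.016 m and y of short_brush_grip in the frame of rack between 0.06 and 0.08 m and z of short_brush_grip in the frame of rack between 0.022 and 0.034 m and angle between the y axis of each of short_brush_grip, long_brush_grip and the x axis of rack, either way round below 0.17 rad and x of long_brush_grip in the frame of rack between -0.016 and 0.016 m and y of long_brush_grip in the frame of rack between -0.08 and -0.06 m and z of long_brush_grip in the frame of rack between 0.022 and 0.034 m and linear speed of each of short_brush, long_brush below 0.02 m/s); the robot touches nothing.
It fails at once if the loop tool is moved by more than 40 mm (distance of loop_tool_grip from where it was at the start of the episode above 0.04 m).
It also fails if it takes over 54 s, if anything falls off the work surface, if the arm or the gripper's body presses on something with over 40 N, if the wrist force passes 120 N, or if a joint passes its speed limit or range.

### The arm

A 6-joint arm with a two-finger parallel gripper is mounted at the origin on a cart in front of the work surface, level with it; the furniture and walls round the work are solid. World frame = base frame: x ahead of the robot, y to its left, z up, the work surface at z = 0. Lengths are in m, angles in rad, forces in N, time in s.
With the tool pointing down it reaches from about 0.35 to 0.975 m from the base axis. Payload 4.9 kg.
Tool frame: the origin (TCP) lies at the very end of the fingers, on their centre line; the grasp point (between the pads) lies 19 mm behind it; z points along the fingers, y is the direction in which the jaws open and shut (so a half turn about z gives the same grasp; the last joint's range is limited). The gripper opens to 85 mm and grips with 20 to 120 N. Pads are 22 mm wide; open, the fingers measure 114 mm over their backs; the gripper's body (76 mm by 85 mm) begins 54 mm behind the grasp point. The pads swing forward as they close: fully open they stand 13 mm farther back than shut.
Start: joints at [1.217, 0.053, 1.613, -0, 1.476, -0.119], TCP at [0.145, 0.608, 0.192] pointing down, gripper open.
Joint ranges: [-3.01, 3.01], [-1.01, 2.22], [0.06, 2.58], [-1.02, 4.17], [0.09, 2.62], [-3.14, 3.14]. Speed limits (rad/s): [2.57, 2.57, 3.14, 3.14, 3.14, 3.14].

### API

Orientations are given as a rotation vector (axis times angle).
In Python, from station import ctrl gives the robot as it stands.
- The arm moves only by the tool apply_moves, never from a script. Its argument "deltas" is a list of rows, each a list of 5 numbers: the shift along the tool's x, y, z in m, then the turn about the tool's z in rad, then the gripper's target within -1 to 1 (fully open at 1, half-way at 0, shut at -1). A call has exactly 8 rows; each row shifts and turns the pose as measured when the row begins, along the tool's axes as they then stand; what a row does not reach is not made up. A row lasts 1/8 s, in which the tool goes at most 62.5 mm and 10.7 degrees, less where a joint would pass 70% of its speed; a pose out of reach is approached as far as the arm can. A call with a gripper value outside its range is refused whole. The fingers move at their own pace and stop on an object; "grip_force" is the grip in N (left out, the last holds). Time passes only in rows, so rows that do not move let the fingers close, or fill a call up. It gives the time, the measured TCP pose, the force and the opening at its end, in the units of the state.
- ctrl.get_obs(): the state, without advancing time (a new reading comes with each control period).
- ctrl.get_image(name): name is "side" or "top"; returns a dict with "img" (384x512x3 uint8, red, green, blue), "range_z" (384x512 float32, m along the optical axis (not along the pixel's ray), 0 where there is no reading), "mtx" (3x3 intrinsics, pixels), "k1" (the pictures are not rectified: a ray, as slopes to the right and down, at radius r is drawn at 1 + k1 r^2 times it, then the intrinsics apply), "eye" and "attitude" of the camera in the world. Camera axes: x right, y down, z forward; pixel columns grow to the right and rows downward; lengths in m; the calibration is good to about 2 mm. A picture is of the moment at which its call begins.
- ctrl.finish_job(): hands the job in, once; it reports no verdict.
Trained networks look in a picture, given as the dict that the camera call returned (one of the last four; its "shot" number tells which), for a name from the list of things; names that differ only in an ending like _2 or _b are one class to them, and where a whole thing is asked for, a point or a joint stands for the part that bears it (a point fixed in the world has none). Each returns a list of dicts, best first, with "confidence" (0 to 1); they miss things now and then, are a little off and sometimes report something else, mostly with a low value. They report only what shows in the picture. A call takes as long as a camera call. They do not tell look-alikes from the thing itself.
- ctrl.search_frame(picture, target): "extent" ([left, top, width, height] in pixels, round what is visible of it).
- ctrl.spot_point(picture, target): "uv" ([column, row] in pixels: a listed point, or the origin of a listed thing).
The state is a dict: "t": time; "q": joint angles; "dq": joint speeds; "effort": joint torques, N m; "tool_pos": TCP position; "tool_rot": TCP orientation; "contact_force": force on the tool from outside, world axes, zero at the start; "wrist_torque": the same for the moment, N m; "opening": finger opening in m.
Only numpy, scipy, OpenCV 4.12 (cv2) and the standard library are available. Lean on these libraries where they do the work, as an engineer would, in place of code of your own. Each camera call takes 0.05 s, during which the arm holds its last target.

## Working session

There is one attempt and no reset: what is moved stays moved. The work goes in short steps, Python scripts to look and compute and a tool call to move; the robot and the scene stay as the last step left them, time stands still between calls to the robot, and variables do not carry over. Pictures are saved under pics/ and viewed, and the job is handed in when it is done.

Besides the shell and the picture viewer there is one more tool, called after "Emit:" by a JSON object that holds its "api" and its "payload", one argument or row to a line. apply_moves: Moves the arm, as the interface text tells. Its arguments: {"type":"object","properties":{"deltas":{"type":"array"},"grip_force":{"type":"number"}},"required":["deltas"]}

```bash
ls; mkdir -p pics; python3 - <<'E'
from station import ctrl
import cv2,numpy as np,pickle
o=ctrl.get_obs();print(o)
for n in ["top","side"]:
    p=ctrl.get_image(n);cv2.imwrite(f"pics/{n}0.png",p["img"][:,:,::-1]);pickle.dump(p,open(f"{n}0.pkl","wb"))
    print(n,p["mtx"],p["k1"],p["eye"],p["attitude"])
    for t in ["short_brush_grip","long_brush_grip","loop_tool_grip","rack"]:
        print(t,[(d["uv"],round(d["confidence"],2)) for d in ctrl.spot_point(p,t)],[(d["extent"],round(d["confidence"],2)) for d in ctrl.search_frame(p,t)])
E
```

```text
pics
{'t': 0.0, 'q': array([ 1.21700200e+00,  5.33501280e-02,  1.61431863e+00, -5.25590369e-06,
        1.47601441e+00, -1.18980848e-01]), 'dq': array([-0.00115816,  0.0013177 ,  0.00044092,  0.00185115,  0.00042417,
       -0.00042093]), 'effort': array([ 1.17150153e-04, -3.93675900e+01, -3.70179999e+01, -3.60272554e-05,
        7.06032763e-03, -5.71682392e-06]), 'tool_pos': array([0.14515221, 0.60717185, 0.19095258]), 'tool_rot': array([-0.36793963, -3.11948244,  0.00319387]), 'contact_force': array([0.20005673, 0.51969759, 0.06882192]), 'wrist_torque': array([ 0.03575236, -0.07471749,  0.03260227]), 'opening': 0.08545404070311315}
top [[464.80916375   0.         250.28566027]
 [  0.         464.80916375 197.20911137]
 [  0.           0.           1.        ]] -0.08200284137095633 [ 0.37846744 -0.00766557  0.97142622] [-2.16642281  2.21565664 -0.12130132]
short_brush_grip [([313.4, 147.1], 0.83)] [([306.4, 108.6, 17.0, 69.1], 0.7), ([64.7, 152.3, 132.1, 84.1], 0.52)]
long_brush_grip [([330.3, 239.3], 0.89), ([253.2, 181.2], 0.62)] [([233.1, 128.8, 30.4, 93.4], 0.97), ([315.6, 185.8, 24.1, 86.3], 0.61)]
loop_tool_grip [([363.1, 158.9], 0.82)] [([349.2, 111.6, 23.6, 75.9], 0.91)]
rack [([130.7, 195.6], 0.59)] [([66.1, 152.2, 128.3, 84.3], 0.57)]
side [[453.80685936   0.         258.18796001]
 [  0.         453.80685936 190.31230222]
 [  0.           0.           1.        ]] -0.07380584354561459 [ 0.49622339 -0.85245934  0.78387365] [-2.28985726  0.00498117  0.01843703]
short_brush_grip [([289.2, 251.3], 0.85), ([252.1, 152.2], 0.71)] [([268.0, 243.5, 64.3, 20.4], 0.71)]
long_brush_grip [([209.2, 258.2], 0.82), ([263.0, 206.0], 0.69)] [([231.5, 200.0, 77.6, 17.5], 0.71), ([170.8, 251.2, 88.5, 14.4], 0.63)]
loop_tool_grip [([284.6, 287.6], 0.75)] [([257.2, 280.7, 60.3, 15.8], 0.8), ([267.7, 244.3, 67.2, 16.8], 0.24)]
rack [([252.9, 149.4], 0.67)] [([222.9, 117.3, 62.0, 64.2], 0.55), ([254.9, 282.4, 60.5, 10.6], 0.33)]
```

View pics/top0.png

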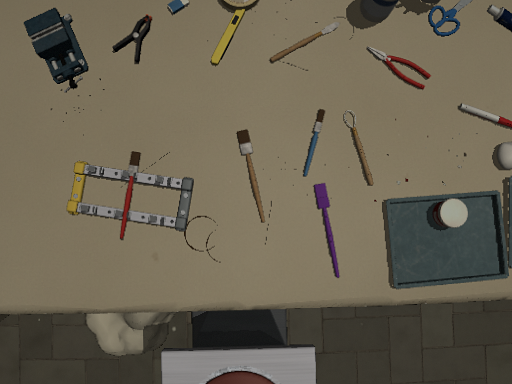

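View pics/side0.png

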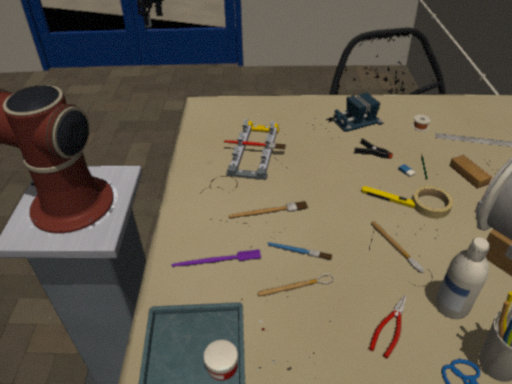

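```bash
python3 - <<'E'
import cv2
a=cv2.imread("pics/top0.png")
cv2.imwrite("pics/top0_c1.png",cv2.resize(a[100:290,220:390],None,fx=3.1,fy=3.1,interpolation=cv2.INTER_CUBIC))
cv2.imwrite("pics/top0_c2.png",cv2.resize(a[140:250,50:210],None,fx=5,fy=5,interpolation=cv2.INTER_CUBIC))
E
```

```text
(no output)
```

View pics/top0_c1.png

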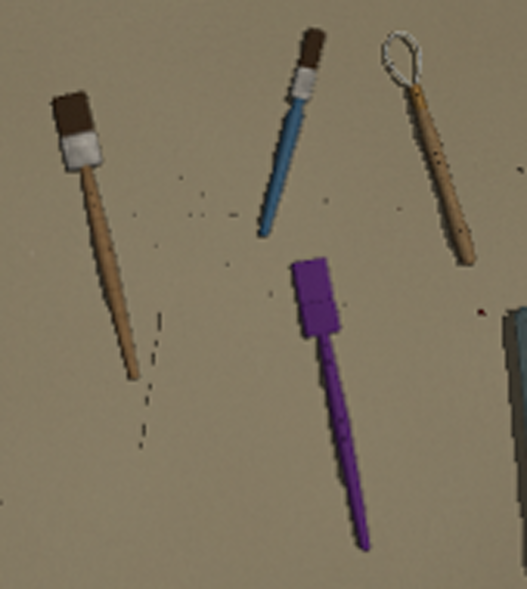

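View pics/top0_c2.png

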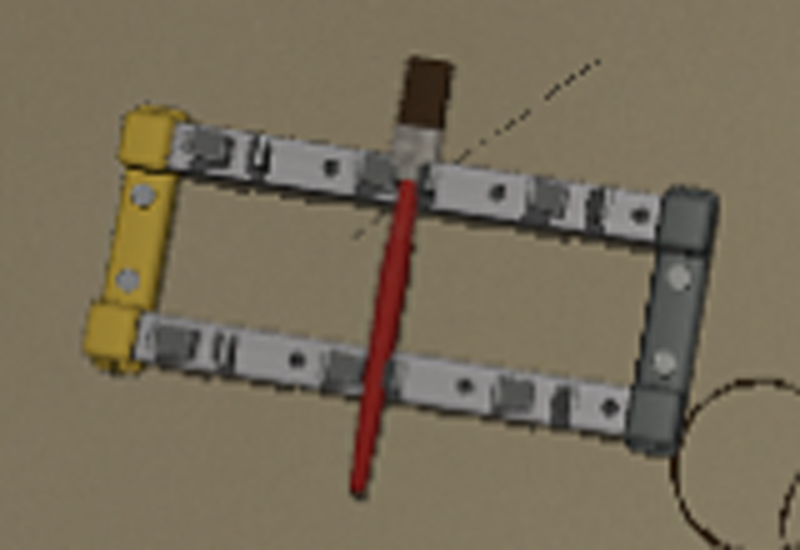

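Candidates: the short brush is the only blue handle, at (313,143). For the long wooden brush I could confuse:
- (252,177): plain wood with a white ferrule and flat dark bristles. This is my choice.
- (327,230): purple look-alike.
- (360,150): loop tool.
- (303,43): wooden scraper.

The close crop confirms the choice. The rack is at (131,195), yellow on the left and grey on the right.

```bash
cat > h.py <<'E'
import numpy as np,cv2
from scipy.spatial.transform import Rotation as R
def rays(p,uv):
    uv=np.asarray(uv,float).reshape(-1,1,2)
    D=np.array([p["k1"],0,0,0,0])
    s=cv2.undistortPoints(uv,p["mtx"],D,None,None,None).reshape(-1,2) if 0 else cv2.undistortPointsIter(uv,p["mtx"],D,None,None,(3,50,1e-9)).reshape(-1,2)
    return np.c_[s,np.ones(len(s))]
def Rc(p): return R.from_rotvec(p["attitude"]).as_matrix()
def onz(p,uv,z):
    d=rays(p,uv)@Rc(p).T; e=np.array(p["eye"]); 
    return e+d*((z-e[2])/d[:,2])[:,None]
def cloud(p,mask=None):
    z=p["range_z"]; m=(z>0) if mask is None else (mask&(z>0))
    v,u=np.nonzero(m); r=rays(p,np.c_[u,v])*z[v,u][:,None]
    return r@Rc(p).T+np.array(p["eye"]),u,v
def proj(p,X):
    c=(np.asarray(X,float).reshape(-1,3)-p["eye"])@Rc(p)
    s=c[:,:2]/c[:,2:]; r2=(s**2).sum(1); s=s*(1+p["k1"]*r2)[:,None]
    return s@p["mtx"][:2,:2].T+p["mtx"][:2,2]
E
python3 - <<'E'
import pickle; from h import *
T=pickle.load(open("top0.pkl","rb"));S=pickle.load(open("side0.pkl","rb"))
print(Rc(T).round(3),Rc(S).round(3))
for n,p,boxes in [("T",T,{"short":(300,100,330,182),"long":(230,122,272,228)}),("S",S,{"short":(262,235,336,264),"long":(224,197,313,222)})]:
    hsv=cv2.cvtColor(p["img"],cv2.COLOR_RGB2HSV).astype(int)
    for k,(a,b,c,d) in boxes.items():
        im=cv2.cvtColor(p["img"],cv2.COLOR_RGB2LAB).astype(float)[b:d,a:c]
        bg=np.median(im.reshape(-1,3),0); dev=np.linalg.norm(im-bg,axis=2)
        m=(dev>18).astype(np.uint8)
        nl,lab,st,_=cv2.connectedComponentsWithStats(m); i=1+np.argmax(st[1:,4]); m=lab==i
        v,u=np.nonzero(m); X=onz(p,np.c_[u+a,v+b],0.006)[:,:2]
        full=np.zeros(p["range_z"].shape,bool); full[b:d,a:c]=m
        C,_,_=cloud(p,full)
        mu=X.mean(0); w,V=np.linalg.eigh(np.cov((X-mu).T)); ax=V[:,1]
        t=(X-mu)@ax; 
        # bristle end: dark
        lum=im[v,u,0]; dark=lum<np.percentile(lum,15)
        if t[dark].mean()>0: ax=-ax;t=-t   # +ax towards bare end
        lo,hi=np.percentile(t,[0.3,99.7]); 
        print(n,k,"len",hi-lo,"ax ang",np.degrees(np.arctan2(ax[1],ax[0])),"bare",mu+ax*hi,"brist",mu+ax*lo,"z",np.percentile(C[:,2],[5,50,95]).round(4))
        L={"short":(150,61),"long":(200,86)}[k]
        mid=(hi-L[1]/1e3+lo+(L[0]-L[1])/1e3)/2
        print("   grip",mu+ax*(hi-L[1]/1e3),mu+ax*mid)
for p in (T,S):
  C,u,v=cloud(p)
  Lm=(abs(C[:,0]-.38)<.25)&(abs(C[:,1])<.25)
  print("table z",np.median(C[Lm,2]))
print("net short",onz(T,[[313.4,147.1]],.006),onz(S,[[289.2,251.3]],.006),"long",onz(T,[[253.2,181.2]],.006),onz(S,[[263,206]],.006),"rack",onz(T,[[130.7,195.6]],0),onz(S,[[252.9,149.4]],0))
# rack blocks
for n,p,a,b,c,d in [("T",T,55,140,210,250),("S",S,215,110,290,185)]:
    im=p["img"].astype(int); full=np.zeros(im.shape[:2],bool); full[b:d,a:c]=1
    yel=full&(im[...,0]-im[...,2]>70)&(im[...,1]-im[...,2]>40)
    C,u,v=cloud(p,yel); print(n,"yel",len(C),C.mean(0),np.percentile(C,[2,98],0).round(3).tolist())
    C,u,v=cloud(p,full); hi=C[C[:,2]>.012]; print("rack>12mm",hi.mean(0),np.percentile(hi,[2,50,98],0).round(3).tolist())
    r=cv2.minAreaRect(hi[:,:2].astype(np.float32)); print(r, cv2.boxPoints(r))
E
```

```text
[[-0.024 -0.996  0.084]
 [-0.999  0.021 -0.028]
 [ 0.026 -0.084 -0.996]] [[ 1.    -0.01  -0.012]
 [ 0.002 -0.659  0.752]
 [-0.015 -0.752 -0.659]]
T short len 0.14990198841759061 ax ang 163.82797331624647 bare [ 0.50178011 -0.14870056] brist [ 0.64575045 -0.1904516 ] z [-0.0005  0.0092  0.0135]
   grip [ 0.56036633 -0.16569042] [ 0.56031926 -0.16567677]
T long len 0.19886256006360253 ax ang -168.46110758384677 bare [ 0.4075156  -0.05908987] brist [ 0.60235898 -0.01931078] z [-0.0004  0.0097  0.0132]
   grip [ 0.49177747 -0.04188703] [ 0.49122025 -0.04200079]
S short len 0.14980353846914446 ax ang 162.89068871744877 bare [ 0.50370429 -0.14929869] brist [ 0.64687831 -0.19337024] z [-0.0015  0.007   0.0117]
   grip [ 0.56200475 -0.16724462] [ 0.56191087 -0.16721572]
S long len 0.1999571480056594 ax ang -168.27990479561583 bare [ 0.40960765 -0.06038043] brist [ 0.60539601 -0.01976299] z [-0.0009  0.008   0.0121]
   grip [ 0.49381469 -0.04291118] [ 0.49379371 -0.04291554]
table z 0.0007526581801469701
table z -0.00017320714454460706
net short [[ 0.56297082 -0.17058847  0.006     ]] [[ 0.55
[... 319 characters left out ...]
5 0.02584256] [[0.4, 0.092, 0.013], [0.471, 0.21, 0.023], [0.541, 0.335, 0.054]]
((0.46926528215408325, 0.21385495364665985), (0.24824349582195282, 0.17689497768878937), 79.98898315429688) [[0.36058745 0.10699853]
 [0.5347891  0.07624754]
 [0.5779431  0.32071137]
 [0.40374148 0.35146236]]
S yel 154 [0.49212945 0.32122908 0.01457412] [[0.451, 0.304, 0.001], [0.542, 0.35, 0.029]]
rack>12mm [0.47058292 0.19541969 0.02823724] [[0.402, 0.087, 0.013], [0.468, 0.199, 0.025], [0.547, 0.329, 0.054]]
((0.471141517162323, 0.21210110187530518), (0.24937443435192108, 0.17778858542442322), 81.862548828125) [[0.365493   0.10125215]
 [0.54149145 0.07608648]
 [0.57679003 0.32295007]
 [0.4007916  0.34811574]]
```

```bash
python3 - <<'E'
import pickle; from h import *
from scipy.optimize import least_squares
T=pickle.load(open("top0.pkl","rb"));S=pickle.load(open("side0.pkl","rb"))
for n,p,a,b,c,d in [("T",T,55,140,210,250),("S",S,215,110,290,185)]:
    full=np.zeros(p["range_z"].shape,bool); full[b:d,a:c]=1
    C,u,v=cloud(p,full)
    def loc(q,P):
        th=q[2];ex=np.array([np.cos(th),np.sin(th)]);ey=np.array([-np.sin(th),np.cos(th)])
        D=P[:,:2]-q[:2]; return np.c_[D@ex,D@ey]
    q=np.array([.469,.213,-.15])
    rail=C[(C[:,2]>.018)&(C[:,2]<.026)]
    for it in range(5):
        l=loc(q,rail); m=(abs(abs(l[:,0])-.04)<.012)&(abs(l[:,1])<.1)
        P=rail[m]
        f=lambda s:abs(loc(np.array([s[0],q[1],s[1]]),P)[:,0])-.04
        s=least_squares(f,[q[0],q[2]],loss="soft_l1",f_scale=.002).x; q[0],q[2]=s
    l=loc(q,rail);m=(abs(abs(l[:,0])-.04)<.012)
    print(n,"q",q,np.degrees(q[2]),"resid",np.std(f(s)))
    hi=C[C[:,2]>.035]; l=loc(q,hi)
    for sx in(-1,1):
        for y0 in(-.07,0,.07):
            k=(abs(l[:,0]-sx*.04)<.02)&(abs(l[:,1]-y0)<.03)
            print(sx,y0,k.sum(),l[k].mean(0).round(4),np.percentile(l[k],[3,97],0).round(4).tolist(),hi[k,2].max().round(3))
    al=C[C[:,2]>.014];ll=loc(q,al);print("y ext",np.percentile(ll[:,1],[.5,99.5]), "block tops", [np.percentile(al[(ll[:,1]*s>.108),2],90) for s in(1,-1)])
    # edge images in rack frame
p=T
q=np.array([.4695,.2135,np.radians(-9.5)])
E
```

```text
T q [ 0.46625455  0.213      -0.1687419 ] -9.668198868936878 resid 0.006271033730431033
-1 -0.07 75 [-0.0394 -0.0656] [[-0.045, -0.084], [-0.0336, -0.0523]] 0.058
-1 0 70 [-0.0393  0.0058] [[-0.0505, -0.0125], [-0.0334, 0.0167]] 0.058
-1 0.07 70 [-0.0389  0.0755] [[-0.0444, 0.056], [-0.0334, 0.0866]] 0.059
1 -0.07 73 [ 0.0404 -0.0657] [[0.0351, -0.0839], [0.0462, -0.0526]] 0.057
1 0 79 [0.0418 0.0044] [[0.0356, -0.0133], [0.0487, 0.0167]] 0.057
1 0.07 70 [0.0415 0.0752] [[0.0359, 0.0554], [0.0473, 0.0865]] 0.058
y ext [-0.12197088  0.12310295] block tops [np.float64(0.027040249168460474), np.float64(0.026906483381203217)]
S q [ 0.47571365  0.213      -0.19183502] -10.991336847961824 resid 0.0045130831816286646
-1 -0.07 55 [-0.0439 -0.068 ] [[-0.0499, -0.0864], [-0.0378, -0.0531]] 0.055
-1 0 49 [-0.0448  0.0018] [[-0.0513, -0.0154], [-0.0392, 0.0153]] 0.056
-1 0.07 44 [-0.0463  0.0706] [[-0.0523, 0.0533], [-0.0411, 0.0856]] 0.056
1 -0.07 49 [ 0.0364 -0.069 ] [[0.0309, -0.0863], [0.0418, -0.0541]] 0.057
1 0 48 [0.0352 0.0014] [[0.0291, -0.0158], [0.0406, 0.0158]] 0.057
1 0.07 42 [0.0343 0.0723] [[0.0292, 0.052], [0.0394, 0.0846]] 0.057
y ext [-0.12555099  0.11889628] block tops [np.float64(0.02628491169534756), np.float64(0.02610868141707904)]
```

```bash
cat >> h.py <<'E'
TH=-0.175; O=np.array([.469,.214]); EX=np.array([np.cos(TH),np.sin(TH)]); EY=np.array([-np.sin(TH),np.cos(TH)])
def plan(ctrl,xyz,yawdeg):
    """remaining move in tool axes to TCP xyz with tool x at yawdeg (mod 180)"""
    o=ctrl.get_obs(); M=R.from_rotvec(o["tool_rot"]).as_matrix()
    d=M.T@(np.array(xyz)-o["tool_pos"]); cur=np.degrees(np.arctan2(M[1,0],M[0,0]))
    t=-((yawdeg-cur+90)%180-90)
    print("t",round(o["t"],2),"pos",o["tool_pos"].round(4),"yaw",cur.round(2),"tilt",M[:,2].round(3),"open",round(o["opening"],4),"F",o["contact_force"].round(1))
    print("go",d.round(4),"turn",np.radians(t).round(4))
E
python3 - <<'E'
from station import ctrl; from h import *
plan(ctrl,[.561,-.166,.12],163.5)
E
```

```text
t 0.9 pos [0.1454 0.6078 0.1922] yaw 166.55 tilt [ 0.  0. -1.] open 0.0855 F [-0.5 -0.3  0.5]
go [-0.5842 -0.6559  0.0722] turn 0.0532
```

Emit:
{"api": "apply_moves", "payload": {
  "deltas": [
    [-0.04,-0.044,0.003,0.006,0],
    [-0.04,-0.044,0.003,0.006,0],
    [-0.04,-0.044,0.003,0.006,0],
    [-0.04,-0.044,0.003,0.006,0],
    [-0.04,-0.044,0.003,0.006,0],
    [-0.04,-0.044,0.003,0.006,0],
    [-0.04,-0.044,0.003,0.006,0],
    [-0.04,-0.044,0.003,0.006,0]
  ],
  "grip_force": 60
}}

```text
t: 1.9
tool_pos: [0.3719, 0.1782, 0.1689]
tool_rot: [0.43, 3.105, 0.006]
contact_force: [0.3, 0.8, 0.2]
opening: 0.043
```

```bash
python3 - <<'E'
from station import ctrl; from h import *
plan(ctrl,[.561,-.166,.12],163.5)
E
```

```text
t 1.9 pos [0.3719 0.1782 0.1689] yaw 164.24 tilt [ 0.007  0.003 -1.   ] open 0.043 F [0.3 0.8 0.2]
go [-0.2752 -0.2801  0.0492] turn 0.0129
```

Emit:
{"api": "apply_moves", "payload": {
  "deltas": [
    [-0.04,-0.041,0.007,0.002,0],
    [-0.04,-0.041,0.007,0.002,0],
    [-0.04,-0.041,0.007,0.002,0],
    [-0.04,-0.041,0.007,0.002,0],
    [-0.04,-0.041,0.007,0.002,0],
    [-0.04,-0.041,0.007,0.002,0],
    [-0.035,-0.034,0.007,0,0],
    [0,0,0,0,0]
  ]
}}

```text
t: 2.9
tool_pos: [0.565, -0.1839, 0.1217]
tool_rot: [0.459, 3.093, 0.01]
contact_force: [-0.2, 0.6, 0.4]
opening: 0.0424
```

```bash
python3 - <<'E'
from station import ctrl; from h import *
plan(ctrl,[.561,-.166,.004],163.5)
p=ctrl.get_image("top")
M=R.from_rotvec(ctrl.get_obs()["tool_rot"]).as_matrix()
C,u,v=cloud(p); k=(C[:,2]>.06)&(abs(C[:,0]-.56)<.12)&(abs(C[:,1]+.166)<.12)
cv2.imwrite("pics/top1.png",cv2.resize(p["img"][80:300,200:420,::-1],None,fx=2.6,fy=2.6))
s=ctrl.get_image("side"); cv2.imwrite("pics/side1.png",cv2.resize(s["img"][150:330,180:400,::-1],None,fx=2.6,fy=2.6))
E
```

```text
t 2.9 pos [ 0.565  -0.1839  0.1217] yaw 163.11 tilt [ 0.016  0.004 -1.   ] open 0.0424 F [-0.2  0.6  0.4]
go [0.0107 0.015  0.1177] turn -0.0069
```

View pics/side1.png

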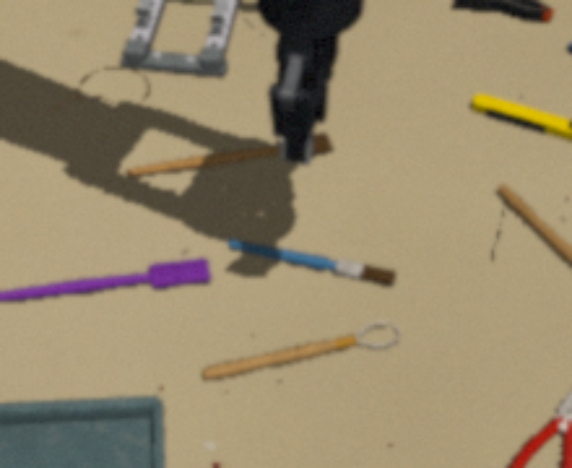

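The side crop shows the open jaws high above the blue brush, with the scene undisturbed. Descending.

Emit:
{"api": "apply_moves", "payload": {
  "deltas": [
    [0.01,0.014,0.03,-0.006,0],
    [0,0,0.035,0,0],
    [0,0,0.03,0,0],
    [0,0,0.006,0,0],
    [0,0,0,0,0],
    [0,0,0,0,0],
    [0,0,0,0,0],
    [0,0,0,0,0]
  ]
}}

```text
t: 4.0
tool_pos: [0.5636, -0.1591, 0.0281]
tool_rot: [0.432, 3.083, 0.007]
contact_force: [0.3, 0.1, -0.2]
opening: 0.0425
```

```bash
python3 - <<'E'
from station import ctrl; from h import *
plan(ctrl,[.561,-.166,.003],163.5)
E
```

```text
t 4.0 pos [ 0.5636 -0.1591  0.0281] yaw 164.04 tilt [ 0.029  0.    -1.   ] open 0.0425 F [ 0.3  0.1 -0.2]
go [ 0.0013 -0.0076  0.025 ] turn 0.0095
```

Emit:
{"api": "apply_moves", "payload": {
  "deltas": [
    [0.001,-0.007,0.01,0.008,0],
    [0,0,0.012,0,0],
    [0,0,0,0,0],
    [0,0,0,0,0],
    [0,0,0,0,0],
    [0,0,0,0,0],
    [0,0,0,0,0],
    [0,0,0,0,0]
  ]
}}

```text
t: 5.0
tool_pos: [0.5614, -0.1664, 0.0047]
tool_rot: [0.446, 3.081, 0.007]
contact_force: [-0.1, 0.5, 0.1]
opening: 0.0426
```

```bash
python3 - <<'E'
from station import ctrl; from h import *
plan(ctrl,[.561,-.166,.003],163.5)
s=ctrl.get_image("side"); cv2.imwrite("pics/side2.png",cv2.resize(s["img"][180:310,210:360,::-1],None,fx=4,fy=4))
E
```

```text
t 5.0 pos [ 0.5614 -0.1664  0.0047] yaw 163.53 tilt [ 0.029  0.    -1.   ] open 0.0426 F [-0.1  0.5  0.1]
go [0.0005 0.0002 0.0017] turn 0.0005
```

View pics/side2.png

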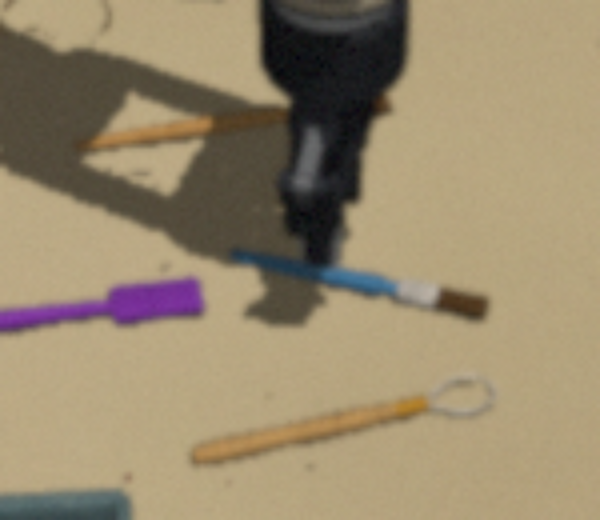

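```bash
python3 - <<'E'
import pickle;from h import *
S=pickle.load(open("side0.pkl","rb"))
a=np.radians(73.5);j=np.array([np.cos(a),np.sin(a)])
for nm,o in [("near",-.021),("ctr",0),("far",.021)]:
    for z in (.004,.012,.02,.03):
        uv=proj(S,[*(np.array([.5614,-.1664])+j*o),z])[0]; print(nm,z,((uv-[210,180])*4).round())
E
```

```text
near 0.004 [322. 305.]
near 0.012 [323. 295.]
near 0.02 [323. 286.]
near 0.03 [324. 274.]
ctr 0.004 [331. 277.]
ctr 0.012 [332. 268.]
ctr 0.02 [332. 259.]
ctr 0.03 [333. 247.]
far 0.004 [340. 251.]
far 0.012 [340. 242.]
far 0.02 [341. 232.]
far 0.03 [341. 220.]
```

```bash
python3 - <<'E'
from station import ctrl; from h import *
for n in("side","top"):
    p=ctrl.get_image(n); C,u,v=cloud(p)
    D=C-np.array([.5614,-.1664,0]); a=np.radians(163.5);X=np.array([np.cos(a),np.sin(a)]);Y=np.array([np.cos(a-np.pi/2),np.sin(a-np.pi/2)])
    l=np.c_[D[:,:2]@X,D[:,:2]@Y,D[:,2]]
    k=(abs(l[:,0])<.025)&(abs(l[:,1])<.08)&(l[:,2]>.016)&(l[:,2]<.1)
    for z0 in np.arange(.016,.1,.008):
        m=k&(l[:,2]>=z0)&(l[:,2]<z0+.008)
        if m.sum(): print(n,z0.round(3),m.sum(),"along",np.percentile(l[m,0],[5,95]).round(3),"jaw",np.percentile(l[m,1],[5,50,95]).round(3))
im=p["img"]
E
```

```text
side 0.04 6 along [-0.008  0.007] jaw [-0.03  -0.029  0.023]
side 0.048 24 along [-0.009  0.012] jaw [-0.036 -0.028  0.021]
side 0.056 33 along [-0.009  0.01 ] jaw [-0.038 -0.033  0.021]
side 0.064 30 along [-0.009  0.008] jaw [-0.038 -0.036  0.022]
side 0.072 9 along [-0.009  0.006] jaw [-0.037  0.02   0.02 ]
side 0.08 6 along [-0.01  -0.007] jaw [-0.02   0.023  0.026]
side 0.088 29 along [-0.011  0.008] jaw [-0.055 -0.037  0.027]
side 0.096 25 along [-0.01  0.01] jaw [-0.055 -0.052  0.01 ]
top 0.088 4 along [0.017 0.017] jaw [-0.053 -0.047  0.033]
top 0.096 8 along [0.011 0.018] jaw [-0.054 -0.05  -0.044]
```

```bash
python3 - <<'E'
from station import ctrl; from h import *
p=ctrl.get_image("side"); c=p["img"][190:270,260:330,::-1]
cv2.imwrite("pics/side3.png",cv2.resize(cv2.convertScaleAbs(c,alpha=1.8,beta=20),None,fx=7,fy=7,interpolation=cv2.INTER_NEAREST))
C,u,v=cloud(p); Z=np.full(p["range_z"].shape+(3,),np.nan); Z[v,u]=C
for r in range(222,256,2): print(r,[ (int(1e3*Z[r,c,2]) if Z[r,c,2]==Z[r,c,2] else None) for c in range(278,306,2)],[ (int(1e3*Z[r,c,1]) if Z[r,c,2]==Z[r,c,2] else None) for c in range(284,300,4)])
print(ctrl.get_obs()["q"],ctrl.get_obs()["tool_pos"])
E
```

```text
222 [1, 0, 118, 116, 146, 146, 139, 112, 115, 120, 122, 74, 0, 1] [-190, -220, -186, -194]
224 [0, 145, 146, 145, 147, 147, 146, 146, 117, 118, 117, 68, 0, 0] [-224, -226, -225, -198]
226 [0, 144, 143, 145, 145, 148, 145, 145, 113, 113, 112, 63, 0, 0] [-230, -232, -229, -199]
228 [0, 137, 140, 141, 140, 141, 142, 141, 106, 99, 54, 54, -1, 0] [-231, -232, -231, -191]
230 [-1, 130, 132, 130, 135, 133, 136, 132, 102, 94, 47, -1, -1, -1] [-226, -229, -228, -192]
232 [-4, 2, 120, 122, 122, 124, 128, 124, 98, -1, 1, 0, 1, 0] [-224, -226, -226, -107]
234 [0, 0, 116, 113, 114, 119, 120, 119, 95, 88, 0, 0, 2, 2] [-221, -226, -227, -198]
236 [-1, 0, 104, 100, 100, 101, 110, 114, 89, 0, 0, -2, -1, -3] [-215, -215, -227, -121]
238 [1, -2, 95, 94, 99, 95, 99, 104, 95, -1, 0, -2, -3, -2] [-214, -215, -223, -126]
240 [-2, -2, -1, -2, 70, 73, 91, 96, 66, 0, 0, -2, 0, 1] [-131, -201, -222, -134]
242 [0, 0, -1, 0, 65, 66, 67, 66, 65, -1, -3, -1, 0, 0] [-140, -200, -200, -139]
244 [10, 7, -1, 0, 59, 56, 56, 61, 57, 0, 0, -4, 0, -3] [-145, -197, -202, -147]
246 [9, 6, 9, 13, 11, 49, None, 54, 50, -1, 0, 0, -1, 0] [-164, -196, -201, -151]
248 [-1, 4, 5, 3, 6, 9, 9, 10, 12, 10, 10, 11, -3, -2] [-161, -167, -167, -168]
250 [1, 0, -1, -2, -1, 4, 3, 6, 7, 10, 7, 10, 6, 12] [-161, -168, -170, -174]
252 [0, 0, 0, -1, 1, -4, 1, 0, 0, 2, 5, 2, 6, 10] [-168, -166, -171, -173]
254 [0, -1, 0, 0, 0, 1, 0, -2, 0, -1, -1, 0, -2, 0] [-177, -177, -174, -175]
[-0.42181393  0.12958838  1.86453384  0.01332733  1.12132207 -1.7108309 ] [ 0.56128127 -0.16635469  0.00456062]
```

View pics/side3.png

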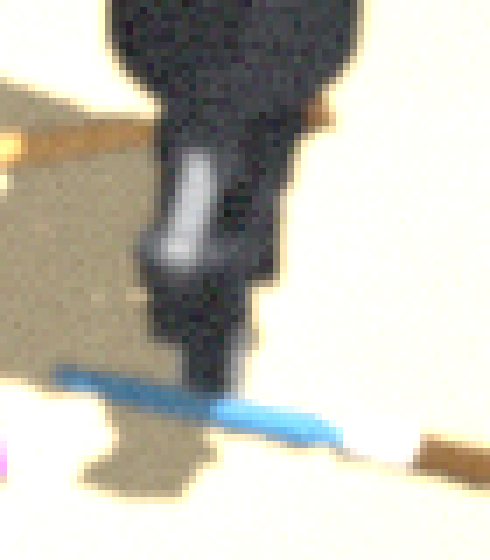

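The near fingertip shows at about row 247 of the side picture. Its measured z is about 0.045 m, yet the reported TCP height is 0.005 m. Camera and state disagree, so I'll go down in small steps, watching the force and the picture.

Emit:
{"api": "apply_moves", "payload": {
  "deltas": [
    [0,0,0.004,0,0],
    [0,0,0.004,0,0],
    [0,0,0,0,0],
    [0,0,0,0,0],
    [0,0,0,0,0],
    [0,0,0,0,0],
    [0,0,0,0,0],
    [0,0,0,0,0]
  ]
}}

```text
t: 6.2
tool_pos: [0.5615, -0.1664, -0.0041]
tool_rot: [0.446, 3.081, 0.007]
contact_force: [0.4, -0.2, 0.4]
opening: 0.0427
```

```bash
python3 - <<'E'
from station import ctrl; from h import *
plan(ctrl,[.561,-.166,.003],163.5)
p=ctrl.get_image("side"); c=p["img"][160:280,240:340,::-1]
cv2.imwrite("pics/side4.png",cv2.resize(c,None,fx=5,fy=5,interpolation=cv2.INTER_NEAREST))
C,u,v=cloud(p); Z=np.full(p["range_z"].shape+(3,),np.nan); Z[v,u]=C
for r in range(160,258,4): print(r,[ (int(1e3*Z[r,c,2]) if Z[r,c,2]==Z[r,c,2] else None) for c in range(274,314,3)])
E
```

```text
t 6.2 pos [ 0.5615 -0.1664 -0.0041] yaw 163.52 tilt [ 0.029  0.    -1.   ] open 0.0427 F [ 0.4 -0.2  0.4]
go [ 0.0004  0.0003 -0.0071] turn 0.0004
160 [302, 304, 306, 306, 308, 311, 311, 311, 310, 309, 310, 275, 275, 269]
164 [290, 292, 295, 299, 300, 300, 300, 302, 301, 300, 303, 274, 268, 1]
168 [275, 280, 281, 286, 285, 288, 288, 290, 290, 291, 263, 260, 254, 1]
172 [-2, 243, 249, 271, 274, 276, 278, 258, 257, 254, 254, 251, 244, 0]
176 [1, 235, 241, 243, 245, 248, 248, 249, 248, 246, 244, 243, 232, -1]
180 [2, 225, 229, 232, 237, 238, 240, 241, 240, 237, 235, 231, 226, 0]
184 [0, 205, 219, 224, 230, 230, 230, 231, 230, 230, 226, 220, 207, 0]
188 [1, 206, 205, 209, 213, 216, 219, 221, 214, 214, 210, 208, 208, 0]
192 [-1, 193, 202, 206, 207, 207, 207, 208, 209, 208, 207, 202, 196, 0]
196 [-1, 183, 190, 195, 198, 200, 201, 201, 202, 197, 196, 191, 185, 0]
200 [-1, 174, 178, 186, 186, 189, 191, 193, 190, 186, 185, 181, 171, 0]
204 [0, 0, 169, 173, 176, 178, 178, 181, 178, 177, 174, 171, 3, 0]
208 [13, 9, 10, 164, 168, 168, 169, 170, 167, 165, 6, 2, 0, 1]
212 [1, -1, 0, 135, 156, 159, 158, 152, 142, 139, 2, 1, 0, -1]
216 [-2, -1, 0, 127, 149, 145, 151, 140, 134, 96, 4, 0, -2, -1]
220 [0, 0, 0, 118, 141, 141, 140, 129, 124, 0, 0, 0, -1, 0]
224 [0, 3, 0, 109, 138, 139, 102, 66, 118, 0, 0, -1, 1, -3]
228 [0, 0, 133, 137, 139, 139, 139, 104, 107, None, 0, -3, 1, 2]
232 [0, 0, 125, 126, 129, 132, 124, 97, 44, -2, 0, -1, 0, -1]
236 [0, 0, -1, 109, 113, 117, 113, 84, 2, 1, 0, 0, -3, -1]
240 [-1, 0, 1, 90, 89, 90, 99, 67, -2, 0, 0, 2, -1, -3]
244 [10, 7, 9, 0, 57, 59, 64, 54, 0, 0, 0, 2, 0, 1]
248 [0, -1, 3, 5, 44, 48, 49, 13, 11, 9, -1, -1, 0, 0]
252 [1, 1, 0, -1, 0, -1, 0, 0, 6, 7, 10, 7, 12, 8]
256 [0, 0, 1, 0, -2, -1, -2, -3, -1, 0, -1, -1, -1, 3]
```

View pics/side4.png

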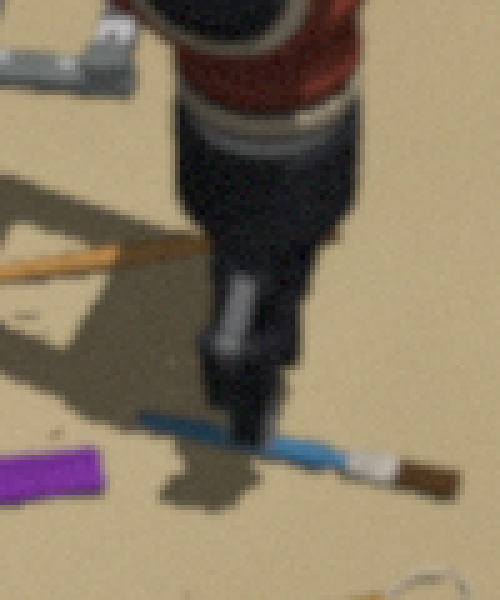

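The reading is now −0.004 with no contact, and the tip shows at about z 0.04. So the state's TCP height reads roughly 35–40 mm low. Continuing by sight.

Emit:
{"api": "apply_moves", "payload": {
  "deltas": [
    [0,0,0.008,0,0],
    [0,0,0.008,0,0],
    [0,0,0.005,0,0],
    [0,0,0,0,0],
    [0,0,0,0,0],
    [0,0,0,0,0],
    [0,0,0,0,0],
    [0,0,0,0,0]
  ]
}}

```text
t: 7.25
tool_pos: [0.562, -0.1663, -0.0267]
tool_rot: [0.446, 3.081, 0.007]
contact_force: [0.4, 0.2, 0.4]
opening: 0.0428
```

```bash
cat >> h.py <<'E'
def tipview(ctrl,name,box=(160,280,240,340)):
    p=ctrl.get_image("side"); a,b,c,d=box
    cv2.imwrite(name,cv2.resize(p["img"][a:b,c:d,::-1],None,fx=5,fy=5,interpolation=cv2.INTER_NEAREST))
    C,u,v=cloud(p); o=ctrl.get_obs(); M=R.from_rotvec(o["tool_rot"]).as_matrix()
    l=(C-o["tool_pos"])@M
    k=(abs(l[:,0])<.02)&(abs(l[:,1])<.08)&(l[:,2]>-.13)&(C[:,2]>.016)
    for y0,y1 in((-.08,0),(0,.08)):
        m=k&(l[:,1]>y0)&(l[:,1]<y1)
        if m.sum()>3:
            z=np.sort(C[m,2])[:6]; i=np.argsort(C[m,2])[:8]; print("side of jaw",y0,y1,"lowest z",z.round(3),"jaw y",l[m][i,1].round(3))
    return p
E
python3 - <<'E'
from station import ctrl; from h import *
plan(ctrl,[.561,-.166,.003],163.5)
tipview(ctrl,"pics/side5.png")
E
```

```text
t 7.25 pos [ 0.562  -0.1663 -0.0267] yaw 163.52 tilt [ 0.028  0.    -1.   ] open 0.0428 F [0.4 0.2 0.4]
go [ 0.0003  0.0003 -0.0297] turn 0.0004
side of jaw -0.08 0 lowest z [0.018 0.018 0.019 0.019 0.019 0.02 ] jaw y [-0.03  -0.033 -0.031 -0.029 -0.025 -0.029 -0.029 -0.034]
side of jaw 0 0.08 lowest z [0.016 0.016 0.017 0.018 0.018 0.018] jaw y [0.02  0.022 0.021 0.022 0.019 0.022 0.022 0.021]
```

View pics/side5.png

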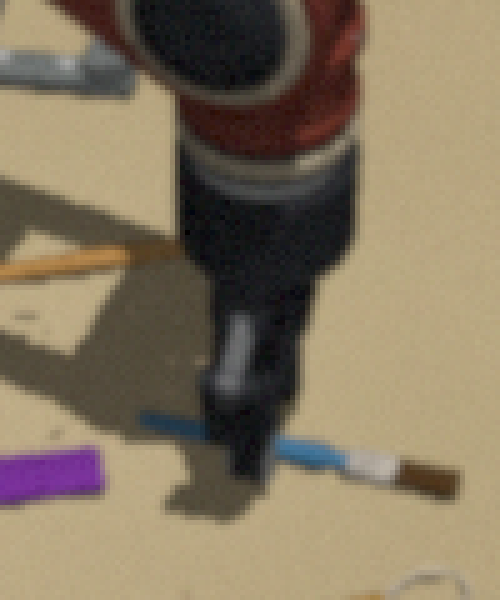

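Fingertips now straddle the blue brush at (290,250), about 10 mm above the table. Closing swings them a further 6–9 mm down, so I close here.

Emit:
{"api": "apply_moves", "payload": {
  "deltas": [
    [0,0,0,0,-0.4],
    [0,0,0,0,-0.4],
    [0,0,0,0,-1],
    [0,0,0,0,-1],
    [0,0,0,0,-1],
    [0,0,0,0,-1],
    [0,0,0,0,-1],
    [0,0,0,0,-1]
  ],
  "grip_force": 60
}}

```text
t: 8.3
tool_pos: [0.5625, -0.1669, -0.0259]
tool_rot: [0.446, 3.08, 0.005]
contact_force: [0.0, -0.0, -0.4]
opening: 0.0005
```

```bash
python3 - <<'E'
from station import ctrl; from h import *
plan(ctrl,[.561,-.166,.1],163.5)
tipview(ctrl,"pics/side6.png")
E
```

```text
t 8.3 pos [ 0.5625 -0.1669 -0.0259] yaw 163.53 tilt [ 0.029 -0.001 -1.   ] open 0.0005 F [ 0.  -0.  -0.4]
go [-0.0018  0.0014 -0.1259] turn 0.0005
side of jaw -0.08 0 lowest z [0.018 0.019 0.02  0.02  0.021 0.021] jaw y [-0.006 -0.009 -0.011 -0.013 -0.013 -0.007 -0.014 -0.013]
side of jaw 0 0.08 lowest z [0.018 0.025 0.032 0.033 0.039 0.04 ] jaw y [0.004 0.001 0.    0.002 0.001 0.002 0.007 0.012]
```

View pics/side6.png

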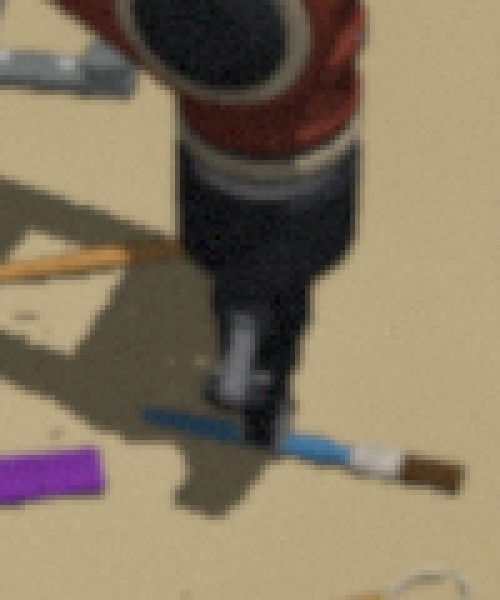

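It closed just above the brush (opening 0.5 mm). The shut tip is at about z 0.013 with the reading at −0.026, so the offset is about 0.039. I reopen, go 11 mm lower and close again.

Emit:
{"api": "apply_moves", "payload": {
  "deltas": [
    [0,0,0,0,-0.2],
    [0,0,0,0,-0.2],
    [0,0,0,0,-0.2],
    [0,0,0,0,-0.2],
    [0,0,0.006,0,-0.2],
    [0,0,0.004,0,-0.2],
    [0,0,0,0,-0.2],
    [0,0,0,0,-0.2]
  ]
}}

```text
t: 9.35
tool_pos: [0.5624, -0.1667, -0.0371]
tool_rot: [0.446, 3.081, 0.006]
contact_force: [0.6, -0.3, 0.2]
opening: 0.0343
```

```bash
python3 - <<'E'
from station import ctrl; from h import *
plan(ctrl,[.561,-.166,.1],163.5)
p=tipview(ctrl,"pics/side7.png")
E
```

```text
t 9.35 pos [ 0.5624 -0.1667 -0.0371] yaw 163.53 tilt [ 0.028 -0.    -1.   ] open 0.0343 F [ 0.6 -0.3  0.2]
go [-0.0022  0.0013 -0.1371] turn 0.0006
side of jaw -0.08 0 lowest z [0.016 0.016 0.018 0.018 0.019 0.019] jaw y [-0.023 -0.026 -0.033 -0.023 -0.032 -0.024 -0.031 -0.026]
side of jaw 0 0.08 lowest z [0.017 0.018 0.019 0.022 0.023 0.025] jaw y [0.017 0.013 0.016 0.016 0.015 0.016 0.013 0.016]
```

View pics/side7.png

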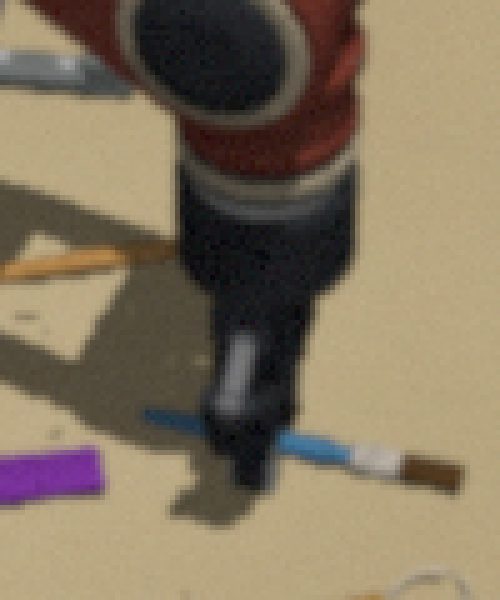

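Emit:
{"api": "apply_moves", "payload": {
  "deltas": [
    [0,0,0,0,-0.5],
    [0,0,0,0,-0.5],
    [0,0,0,0,-1],
    [0,0,0,0,-1],
    [0,0,0,0,-1],
    [0,0,0,0,-1],
    [0,0,0,0,-1],
    [0,0,0,0,-1]
  ],
  "grip_force": 60
}}

```text
t: 10.4
tool_pos: [0.5628, -0.1668, -0.0366]
tool_rot: [0.446, 3.081, 0.006]
contact_force: [-0.9, -0.9, 0.7]
opening: 0.0104
```

```bash
python3 - <<'E'
from station import ctrl; from h import *
plan(ctrl,[.561,-.166,.07],163.5)
p=tipview(ctrl,"pics/side8.png")
E
```

```text
t 10.4 pos [ 0.5628 -0.1668 -0.0366] yaw 163.54 tilt [ 0.029 -0.001 -1.   ] open 0.0104 F [-0.9 -0.9  0.7]
go [-0.0011  0.0011 -0.1066] turn 0.0006
side of jaw -0.08 0 lowest z [0.017 0.017 0.017 0.017 0.018 0.018] jaw y [-0.021 -0.02  -0.007 -0.015 -0.019 -0.014 -0.019 -0.018]
side of jaw 0 0.08 lowest z [0.016 0.019 0.022 0.025 0.028 0.03 ] jaw y [0.003 0.003 0.003 0.003 0.004 0.005 0.006 0.004]
```

View pics/side8.png

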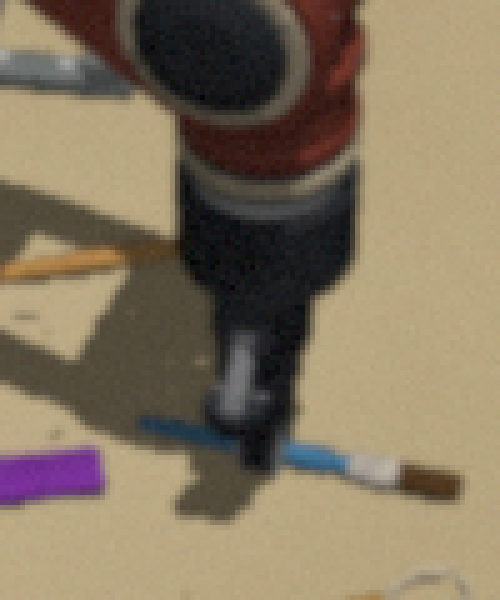

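Gripped (opening 10.4 mm). Lift and look.

Emit:
{"api": "apply_moves", "payload": {
  "deltas": [
    [0,0,-0.015,0,-1],
    [0,0,-0.03,0,-1],
    [0,0,-0.035,0,-1],
    [0,0,-0.025,0,-1],
    [0.02,0.02,0,-0.02,-1],
    [0.035,0.04,0,-0.02,-1],
    [0.035,0.04,0,-0.02,-1],
    [0.035,0.04,0,-0.02,-1]
  ]
}}

```text
t: 11.45
tool_pos: [0.4762, 0.0005, 0.0783]
tool_rot: [0.326, 3.083, 0.001]
contact_force: [-0.3, 0.5, -0.0]
opening: 0.0105
```

```bash
python3 - <<'E'
from station import ctrl; from h import *
plan(ctrl,[.4812,.2829,.065],170)
p=ctrl.get_image("side");cv2.imwrite("pics/side9.png",p["img"][:,:,::-1])
E
```

```text
t 11.45 pos [0.4762 0.0005 0.0783] yaw 167.92 tilt [ 0.041 -0.004 -0.999] open 0.0105 F [-0.3  0.5 -0. ]
go [0.0547 0.2771 0.0124] turn -0.0363
```

View pics/side9.png

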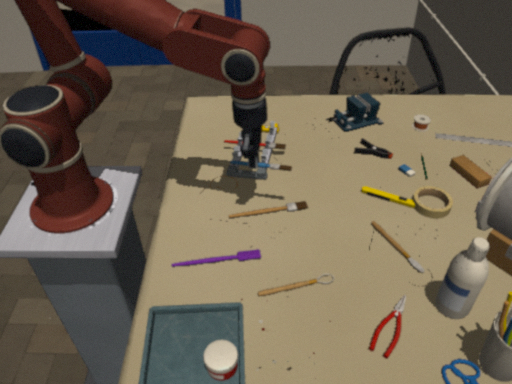

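The blue brush is held and lifted, seen at (265,165). Nothing else has moved. On to the yellow slot.

Emit:
{"api": "apply_moves", "payload": {
  "deltas": [
    [0.01,0.05,0.001,-0.006,-1],
    [0.01,0.05,0.001,-0.006,-1],
    [0.01,0.05,0.001,-0.006,-1],
    [0.01,0.045,0.001,-0.006,-1],
    [0.007,0.035,0.001,-0.006,-1],
    [0.003,0.02,0,0,-1],
    [0,0,0,0,-1],
    [0,0,0,0,-1]
  ]
}}

```text
t: 12.5
tool_pos: [0.4739, 0.2696, 0.082]
tool_rot: [0.269, 3.079, 0.01]
contact_force: [0.5, -0.9, -0.3]
opening: 0.0103
```

```bash
python3 - <<'E'
from station import ctrl; from h import *
plan(ctrl,[.4812,.2829,.03],170)
p=ctrl.get_image("top");s=ctrl.get_image("side")
cv2.imwrite("pics/top10.png",cv2.resize(p["img"][110:260,40:220,::-1],None,fx=4,fy=4,interpolation=cv2.INTER_CUBIC))
cv2.imwrite("pics/side10.png",cv2.resize(s["img"][60:200,200:320,::-1],None,fx=4,fy=4,interpolation=cv2.INTER_CUBIC))
import pickle;pickle.dump((p,s),open("n10.pkl","wb"))
E
```

```text
t 12.5 pos [0.4739 0.2696 0.082 ] yaw 170.01 tilt [ 0.051  0.002 -0.999] open 0.0103 F [ 0.5 -0.9 -0.3]
go [-0.0022  0.0137  0.0523] turn 0.0001
```

View pics/top10.png

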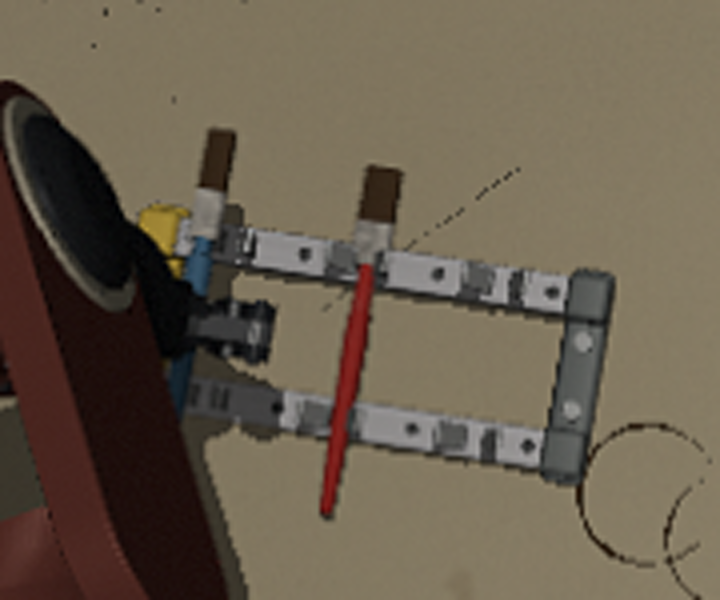

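View pics/side10.png

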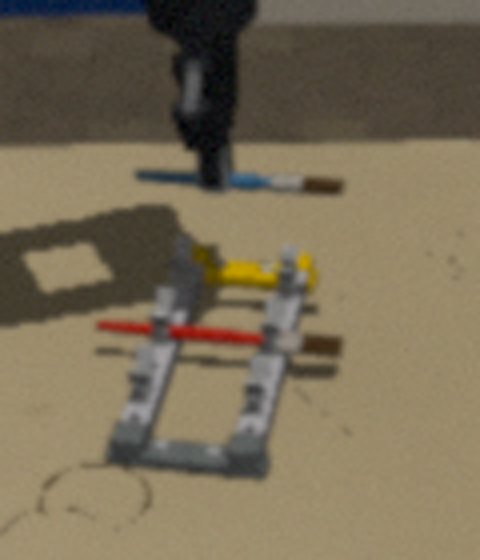

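The brush is held level above the rack near the yellow end. I measure it in rack axes from the range data.

```bash
cat >> h.py <<'E'
def brushpos(p,box,kind,zr=(.05,.2)):
    """visible handle cloud fitted by a line, in rack frame"""
    a,b,c,d=box; im=p["img"].astype(int); m=np.zeros(im.shape[:2],bool); m[b:d,a:c]=1
    if kind=="blue": m&=(im[...,2]-im[...,0]>25)
    if kind=="wood": m&=(im[...,0]-im[...,2]>35)
    if kind=="red": m&=(im[...,0]-im[...,1]>50)
    C,u,v=cloud(p,m); k=(C[:,2]>zr[0])&(C[:,2]<zr[1]); C=C[k]
    l=np.c_[(C[:,:2]-O)@EX,(C[:,:2]-O)@EY,C[:,2]]
    med=np.median(l,0)
    py=np.polyfit(l[:,0],l[:,1],1,w=None); pz=np.polyfit(l[:,0],l[:,2],1)
    print(kind,len(l),"x range",np.percentile(l[:,0],[1,99]).round(4),"y at x0",py[1].round(4),"yaw slope",py[0].round(3),"z at x0",pz[1].round(4),"pitch",pz[0].round(3))
    return l
E
python3 - <<'E'
import pickle; from h import *
p,s=pickle.load(open("n10.pkl","rb"))
brushpos(s,(230,98,275,112),"blue"); brushpos(s,(220,136,268,148),"red",(.02,.06))
brushpos(p,(80,165,95,215),"blue"); brushpos(p,(115,175,140,245),"red",(.02,.06))
# ferrule/bristle end & bare end in side px
for n,im,a,b,c,d in [("s",s,230,96,292,114)]:
    C,u,v=cloud(im); k=(u>=a)&(u<c)&(v>=b)&(v<d)&(C[:,2]>.06)&(C[:,2]<.17)&(C[:,1]>.2)
    l=np.c_[(C[k,:2]-O)@EX,(C[k,:2]-O)@EY,C[k,2]]; print("extent x",np.percentile(l[:,0],[.5,99.5]),np.median(l[:,2]))
E
```

```text
blue 33 x range [-0.0424  0.027 ] y at x0 0.05 yaw slope -0.007 z at x0 0.1278 pitch 0.04
red 108 x range [-0.0846  0.0312] y at x0 -0.0021 yaw slope -0.01 z at x0 0.0311 pitch 0.009
blue 65 x range [-0.0117  0.0292] y at x0 0.0515 yaw slope 0.024 z at x0 0.1296 pitch -0.024
red 258 x range [-0.0868  0.0363] y at x0 -0.0006 yaw slope 0.001 z at x0 0.0323 pitch 0.004
extent x [-0.06269096  0.08173812] 0.12943770139045074
```

Emit:
{"api": "apply_moves", "payload": {
  "deltas": [
    [-0.002,0.008,0.01,0,-1],
    [-0.001,0.008,0.014,0,-1],
    [0,0,0.008,0,-1],
    [0,0,0,0,-1],
    [0,0,0,0,-1],
    [0,0,0,0,-1],
    [0,0,0,0,-1],
    [0,0,0,0,-1]
  ]
}}

```text
t: 13.6
tool_pos: [0.482, 0.2838, 0.0475]
tool_rot: [0.274, 3.08, 0.009]
contact_force: [0.3, 1.2, 0.2]
opening: 0.0107
```

```bash
python3 - <<'E'
from station import ctrl; from h import *
plan(ctrl,[.4812,.2829,.03],170)
p=ctrl.get_image("top");s=ctrl.get_image("side")
cv2.imwrite("pics/top11.png",cv2.resize(p["img"][130:230,50:150,::-1],None,fx=6,fy=6,interpolation=cv2.INTER_CUBIC))
cv2.imwrite("pics/side11.png",cv2.resize(s["img"][70:190,210:310,::-1],None,fx=5,fy=5,interpolation=cv2.INTER_CUBIC))
import pickle;pickle.dump((p,s),open("n11.pkl","wb"))
brushpos(s,(230,98,280,125),"blue"); brushpos(s,(220,136,268,148),"red",(.02,.06))
brushpos(p,(70,155,105,225),"blue"); brushpos(p,(115,175,140,245),"red",(.02,.06))
E
```

```text
t 13.6 pos [0.482  0.2838 0.0475] yaw 169.81 tilt [ 0.05   0.002 -0.999] open 0.0107 F [0.3 1.2 0.2]
go [ 0.0015 -0.0012  0.0174] turn -0.0033
blue 38 x range [-0.0477  0.0331] y at x0 0.0655 yaw slope -0.029 z at x0 0.0933 pitch 0.058
red 109 x range [-0.0834  0.0331] y at x0 -0.0021 yaw slope -0.012 z at x0 0.0311 pitch 0.009
blue 59 x range [-0.0306  0.0341] y at x0 0.0673 yaw slope -0.006 z at x0 0.0947 pitch 0.013
red 255 x range [-0.0868  0.0361] y at x0 -0.0005 yaw slope 0.002 z at x0 0.0321 pitch 0.0
```

View pics/top11.png

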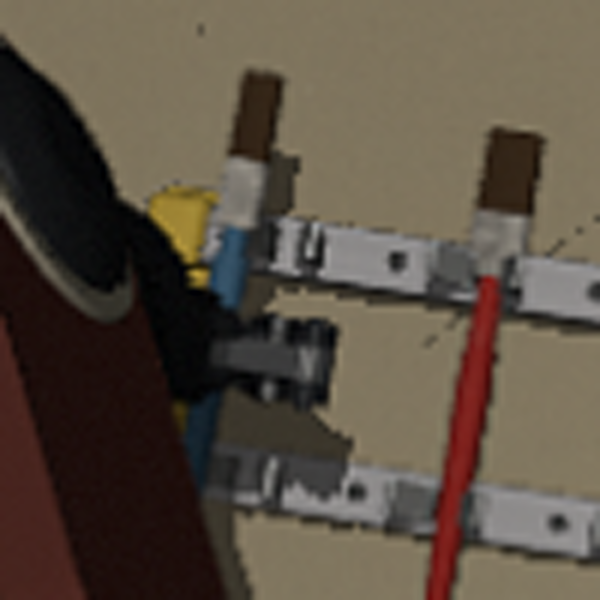

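View pics/side11.png

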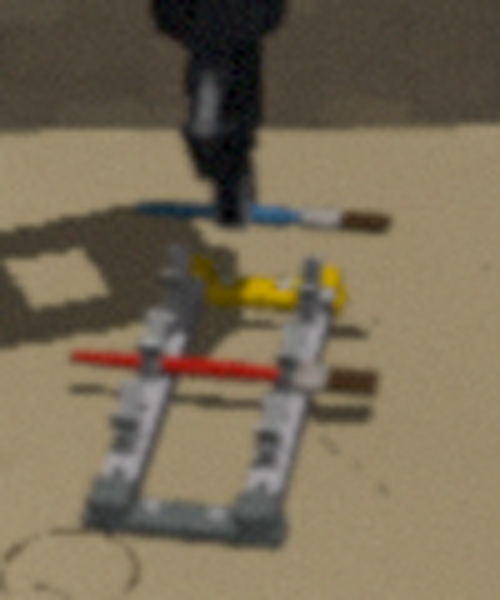

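Relative to the red brush, both cameras put the blue one at +67.6 mm; the state says about 70. It's square and centred. I nudge +1.5 mm and press down.

Emit:
{"api": "apply_moves", "payload": {
  "deltas": [
    [0.001,0.001,0.015,-0.003,-1],
    [0.001,0.001,0.014,0,-1],
    [0.001,0,0.01,0,-1],
    [0,0,0.008,0,-1],
    [0,0,0.007,0,-1],
    [0,0,0.007,0,-1],
    [0,0,0.006,0,-1],
    [0,0,0,0,-1]
  ],
  "grip_force": 80
}}

```text
t: 14.7
tool_pos: [0.4828, 0.2858, -0.0137]
tool_rot: [0.269, 3.088, -0.002]
contact_force: [0.2, -2.2, -5.0]
opening: 0.0096
```

```bash
python3 - <<'E'
from station import ctrl; from h import *
plan(ctrl,[.4812,.2829,-.0146],170)
p=ctrl.get_image("top");s=ctrl.get_image("side")
cv2.imwrite("pics/top12.png",cv2.resize(p["img"][130:230,50:150,::-1],None,fx=6,fy=6,interpolation=cv2.INTER_CUBIC))
cv2.imwrite("pics/side12.png",cv2.resize(s["img"][80:190,210:310,::-1],None,fx=5.4,fy=5.4,interpolation=cv2.INTER_CUBIC))
brushpos(s,(220,98,280,133),"blue",(.015,.1)); brushpos(s,(220,136,268,148),"red",(.02,.06))
brushpos(p,(70,155,105,225),"blue",(.015,.1)); brushpos(p,(115,175,140,245),"red",(.02,.06))
E
```

```text
t 14.7 pos [ 0.4828  0.2858 -0.0137] yaw 170.04 tilt [ 0.042 -0.005 -0.999] open 0.0096 F [ 0.2 -2.2 -5. ]
go [ 0.0011 -0.0031  0.0008] turn 0.0007
blue 27 x range [-0.0457  0.0329] y at x0 0.0675 yaw slope -0.027 z at x0 0.0314 pitch 0.032
red 109 x range [-0.0838  0.0311] y at x0 -0.0019 yaw slope -0.007 z at x0 0.031 pitch 0.005
blue 51 x range [-0.0066  0.0349] y at x0 0.0691 yaw slope 0.02 z at x0 0.0338 pitch -0.004
red 256 x range [-0.0868  0.036 ] y at x0 -0.0006 yaw slope 0.0 z at x0 0.0324 pitch 0.007
```

View pics/side12.png

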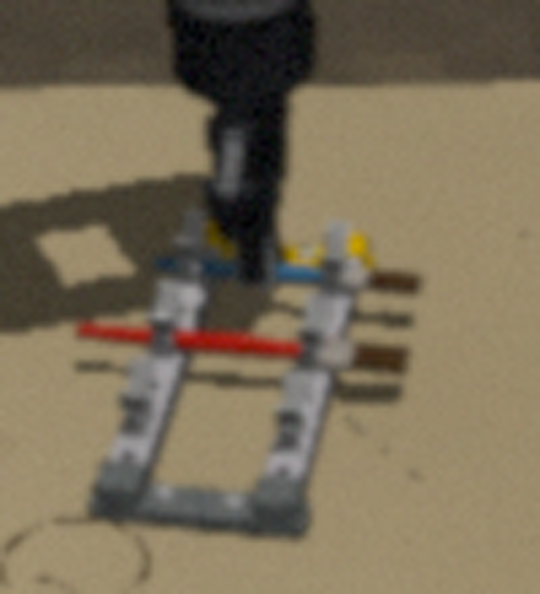

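The blue brush sits at the same height as the red one: 0.0338 vs 0.0324 in top, 0.0314 vs 0.0310 in side. One more small press, then release and lift.

Emit:
{"api": "apply_moves", "payload": {
  "deltas": [
    [0,0,0.003,0,-1],
    [0,0,0.002,0,-1],
    [0,0,0,0,-0.35],
    [0,0,0,0,-0.35],
    [0,0,0,0,-0.35],
    [0,0,-0.01,0,-0.35],
    [0,0,-0.025,0,-0.35],
    [0,0,-0.04,0,-0.35]
  ]
}}

```text
t: 15.8
tool_pos: [0.4764, 0.2854, 0.0565]
tool_rot: [0.271, 3.1, -0.008]
contact_force: [0.2, 0.3, 0.2]
opening: 0.0278
```

```bash
python3 - <<'E'
from station import ctrl; from h import *
plan(ctrl,[.4925,-.0424,.08],191.6)
p=ctrl.get_image("top");s=ctrl.get_image("side")
cv2.imwrite("pics/side13.png",cv2.resize(s["img"][80:190,210:310,::-1],None,fx=5.4,fy=5.4,interpolation=cv2.INTER_CUBIC))
brushpos(s,(220,98,280,133),"blue",(.015,.1)); brushpos(p,(70,155,105,225),"blue",(.015,.1))
E
```

```text
t 15.8 pos [0.4764 0.2854 0.0565] yaw 170.0 tilt [ 0.03  -0.008 -1.   ] open 0.0278 F [0.2 0.3 0.2]
go [-0.0735 -0.3201 -0.0204] turn -0.377
blue 47 x range [-0.0571  0.0296] y at x0 0.0674 yaw slope -0.019 z at x0 0.0306 pitch 0.022
blue 77 x range [-0.06    0.0347] y at x0 0.0691 yaw slope -0.002 z at x0 0.0323 pitch 0.01
```

View pics/side13.png

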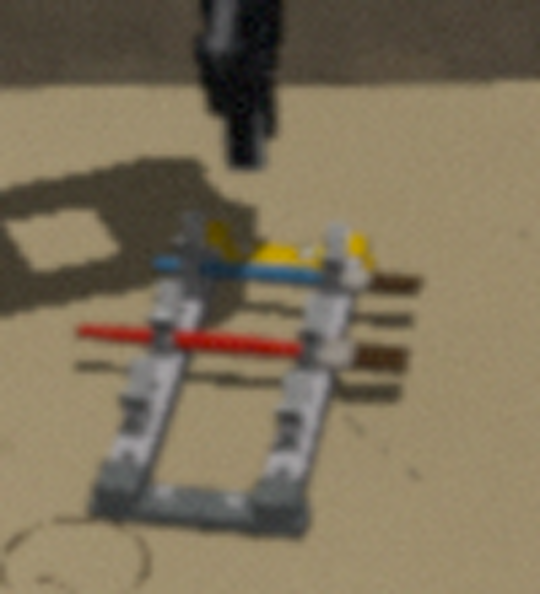

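Blue is released and seated (y about 68–69 mm, z about 0.028, bare end at x −0.060). Now the long wooden brush.

Emit:
{"api": "apply_moves", "payload": {
  "deltas": [
    [0,-0.03,-0.015,-0.054,0],
    [0,-0.05,-0.01,-0.054,0],
    [0,-0.05,0,-0.054,0],
    [0,-0.05,0,-0.054,0],
    [0,-0.05,0,-0.054,0],
    [0,-0.05,0,-0.054,0],
    [0,-0.03,0,-0.054,0],
    [0,-0.01,0,0,0]
  ]
}}

```text
t: 16.9
tool_pos: [0.4807, -0.0382, 0.09]
tool_rot: [-0.338, 3.077, -0.01]
contact_force: [-0.1, 0.4, 0.5]
opening: 0.0427
```

```bash
python3 - <<'E'
from station import ctrl; from h import *
plan(ctrl,[.4925,-.0424,-.0366],191.6)
E
```

```text
t 16.9 pos [ 0.4807 -0.0382  0.09  ] yaw -167.44 tilt [ 0.047 -0.001 -0.999] open 0.0427 F [-0.1  0.4  0.5]
go [-0.0048 -0.0053  0.127 ] turn 0.0167
```

Emit:
{"api": "apply_moves", "payload": {
  "deltas": [
    [-0.002,-0.003,0.02,0.016,0],
    [-0.002,-0.002,0.03,0,0],
    [0,0,0.03,0,0],
    [0,0,0.015,0,0],
    [0,0,0,0,0],
    [0,0,0,0,0],
    [0,0,0,0,0],
    [0,0,0,0,0]
  ]
}}

```text
t: 17.9
tool_pos: [0.4937, -0.0403, -0.0036]
tool_rot: [-0.309, 3.073, -0.009]
contact_force: [-0.1, -0.6, 0.3]
opening: 0.0425
```

```bash
python3 - <<'E'
from station import ctrl; from h import *
plan(ctrl,[.4925,-.0424,-.0366],191.6)
tipview(ctrl,"pics/side14.png",(130,250,210,320))
E
```

```text
t 17.9 pos [ 0.4937 -0.0403 -0.0036] yaw -168.5 tilt [ 0.054 -0.001 -0.999] open 0.0425 F [-0.1 -0.6  0.3]
go [ 0.0033 -0.0015  0.0329] turn -0.0018
side of jaw -0.08 0 lowest z [0.036 0.039 0.039 0.04  0.041 0.042] jaw y [-0.026 -0.028 -0.031 -0.029 -0.027 -0.032 -0.029 -0.025]
side of jaw 0 0.08 lowest z [0.037 0.04  0.043 0.044 0.044 0.045] jaw y [0.022 0.022 0.02  0.022 0.021 0.02  0.022 0.019]
```

View pics/side14.png

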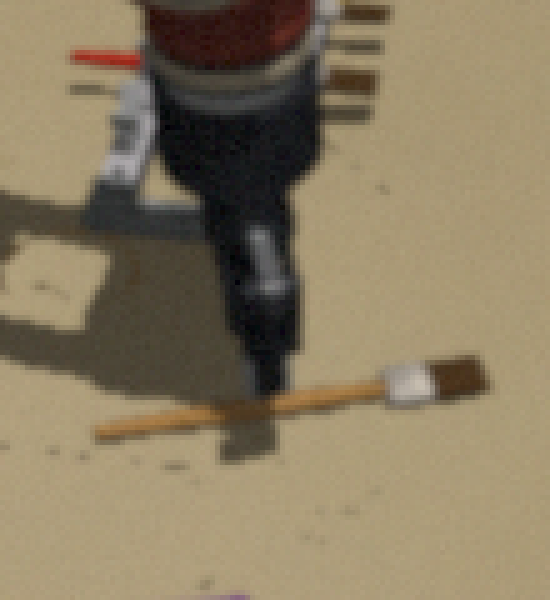

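Jaws are centred above the wooden brush handle (side image about (262,211)), with the same height offset. Descend and grip.

Emit:
{"api": "apply_moves", "payload": {
  "deltas": [
    [0.002,-0.001,0.012,-0.002,-0.1],
    [0.001,0,0.01,0,-0.1],
    [0,0,0.007,0,-0.1],
    [0,0,0,0,-0.1],
    [0,0,0,0,-0.1],
    [0,0,0,0,-0.1],
    [0,0,0,0,-0.1],
    [0,0,0,0,-0.1]
  ]
}}

```text
t: 18.95
tool_pos: [0.4927, -0.0422, -0.0344]
tool_rot: [-0.312, 3.072, -0.01]
contact_force: [-0.0, 1.1, -1.0]
opening: 0.0383
```

```bash
python3 - <<'E'
from station import ctrl; from h import *
plan(ctrl,[.4925,-.0424,-.0366],191.6)
tipview(ctrl,"pics/side15.png",(130,250,210,320))
E
```

```text
t 18.95 pos [ 0.4927 -0.0422 -0.0344] yaw -168.4 tilt [ 0.054 -0.001 -0.999] open 0.0383 F [-0.   1.1 -1. ]
go [ 0.0004 -0.0001  0.0022] turn 0.0
side of jaw -0.08 0 lowest z [0.016 0.016 0.017 0.017 0.017 0.018] jaw y [-0.031 -0.027 -0.033 -0.029 -0.029 -0.032 -0.029 -0.025]
side of jaw 0 0.08 lowest z [0.017 0.018 0.021 0.023 0.025 0.041] jaw y [0.02  0.019 0.019 0.018 0.019 0.02  0.02  0.024]
```

View pics/side15.png

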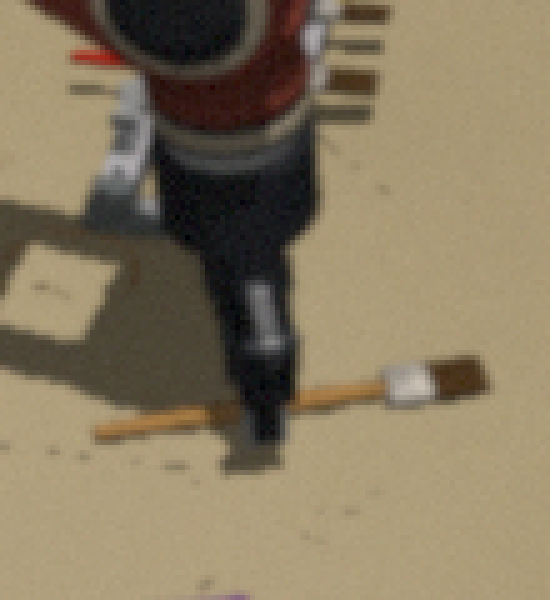

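Straddled. Lowering 2 mm more and closing.

Emit:
{"api": "apply_moves", "payload": {
  "deltas": [
    [0,0,0.002,0,-0.5],
    [0,0,0,0,-0.5],
    [0,0,0,0,-1],
    [0,0,0,0,-1],
    [0,0,0,0,-1],
    [0,0,0,0,-1],
    [0,0,0,0,-1],
    [0,0,-0.004,0,-1]
  ],
  "grip_force": 80
}}

```text
t: 20.0
tool_pos: [0.4925, -0.0422, -0.0324]
tool_rot: [-0.312, 3.072, -0.01]
contact_force: [1.0, -0.8, -0.2]
opening: 0.0098
```

```bash
python3 - <<'E'
from station import ctrl; from h import *
plan(ctrl,[.4568,.1451,.06],170)
E
```

```text
t 20.0 pos [ 0.4925 -0.0422 -0.0324] yaw -168.39 tilt [ 0.054 -0.001 -0.999] open 0.0098 F [ 1.  -0.8 -0.2]
go [-0.0075  0.1895 -0.0943] turn 0.3771
```

Emit:
{"api": "apply_moves", "payload": {
  "deltas": [
    [0,0,-0.02,0,-1],
    [0,0,-0.035,0,-1],
    [0,0.01,-0.03,0,-1],
    [0,0.035,-0.008,0,-1],
    [0,0.04,0,0.08,-1],
    [0,0.035,0,0.1,-1],
    [0.005,0.025,0,0.1,-1],
    [0.005,0.01,0,0.08,-1]
  ]
}}

```text
t: 21.0
tool_pos: [0.4565, 0.1152, 0.0644]
tool_rot: [0.266, 3.073, 0.007]
contact_force: [-0.9, 0.8, 0.4]
opening: 0.0092
```

```bash
python3 - <<'E'
from station import ctrl; from h import *
plan(ctrl,[.4568,.1451,.055],170)
E
```

```text
t 21.0 pos [0.4565 0.1152 0.0644] yaw 170.09 tilt [ 0.057 -0.    -0.998] open 0.0092 F [-0.9  0.8  0.4]
go [0.0054 0.0294 0.0094] turn 0.0017
```

Emit:
{"api": "apply_moves", "payload": {
  "deltas": [
    [0.003,0.012,0.005,0,-1],
    [0.002,0.012,0.005,0,-1],
    [0,0.004,0.005,0,-1],
    [0,0,0,0,-1],
    [0,0,0,0,-1],
    [0,0,0,0,-1],
    [0,0,0,0,-1],
    [0,0,0,0,-1]
  ]
}}

```text
t: 22.0
tool_pos: [0.4575, 0.1446, 0.0483]
tool_rot: [0.262, 3.073, 0.006]
contact_force: [-0.3, 0.0, 0.3]
opening: 0.0098
```

```bash
python3 - <<'E'
from station import ctrl; from h import *
plan(ctrl,[.4568,.1451,-.014],170)
p=ctrl.get_image("top");s=ctrl.get_image("side")
cv2.imwrite("pics/top16.png",cv2.resize(p["img"][130:250,60:220,::-1],None,fx=5,fy=5,interpolation=cv2.INTER_CUBIC))
cv2.imwrite("pics/side16.png",cv2.resize(s["img"][80:200,200:320,::-1],None,fx=5,fy=5,interpolation=cv2.INTER_CUBIC))
import pickle;pickle.dump((p,s),open("n16.pkl","wb"))
E
```

```text
t 22.0 pos [0.4575 0.1446 0.0483] yaw 170.25 tilt [ 0.057 -0.001 -0.998] open 0.0098 F [-0.3  0.   0.3]
go [ 0.0043 -0.0001  0.0621] turn 0.0044
```

View pics/top16.png

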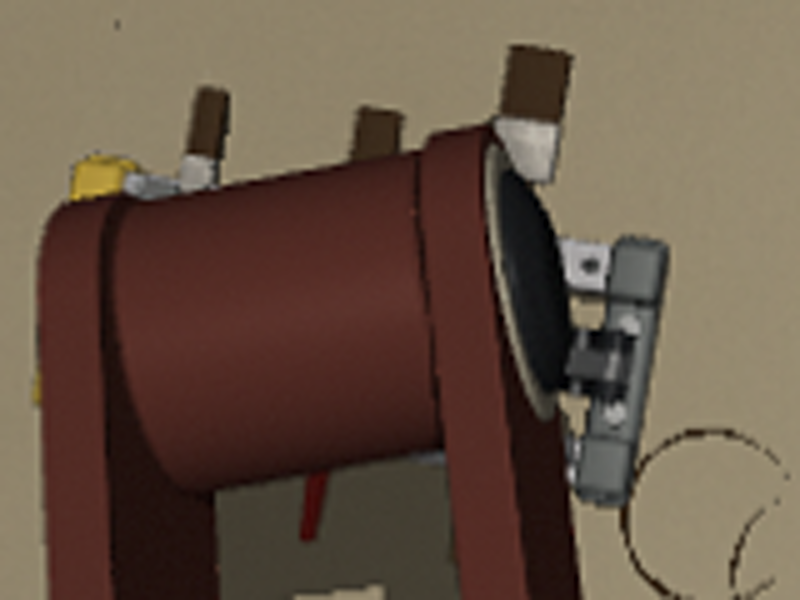

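View pics/side16.png

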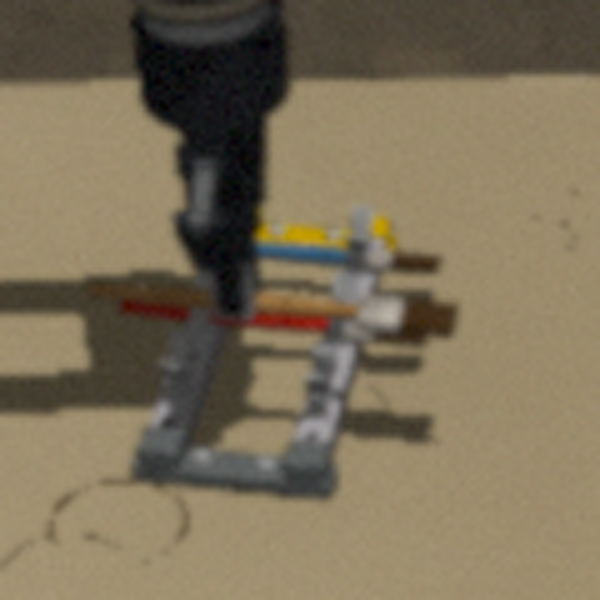

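```bash
python3 - <<'E'
import pickle; from h import *
p,s=pickle.load(open("n16.pkl","rb"))
brushpos(s,(217,134,275,146),"wood",(.07,.12))
# side: ends by height
C,u,v=cloud(s); l=np.c_[(C[:,:2]-O)@EX,(C[:,:2]-O)@EY,C[:,2]]
k=(l[:,2]>.072)&(l[:,2]<.12)&(abs(l[:,1]+.07)<.03)&(u>215)&(u<296)&(v>130)&(v<152)
m=k&(l[:,0]>.055); print("ferr+brist",m.sum(),np.median(l[m],0).round(4)); m=k&(l[:,0]<-.03); print("bare part",m.sum(),np.median(l[m],0).round(4)); print(np.percentile(l[k,0],[.5,99.5]))
C,u,v=cloud(p); l=np.c_[(C[:,:2]-O)@EX,(C[:,:2]-O)@EY,C[:,2]]
k=(u>158)&(u<176)&(v>137)&(v<168)&(l[:,2]>.07)&(l[:,2]<.13)
print("top ferrule",k.sum(),np.median(l[k],0).round(4),np.percentile(l[k],[1,99],0).round(4).tolist())
E
```

```text
wood 139 x range [-0.0796  0.0608] y at x0 -0.075 yaw slope 0.008 z at x0 0.0923 pitch 0.009
ferr+brist 151 [ 0.0872 -0.0756  0.0936]
bare part 64 [-0.0537 -0.0748  0.0924]
[-0.08010788  0.11424255]
top ferrule 318 [ 0.0881 -0.0739  0.0947] [[0.0613, -0.0846, 0.09], [0.1112, -0.0606, 0.0983]]
```

The wooden brush is square, level and centred in x. It sits about 3 mm too far towards grey relative to the red brush (both cameras agree). I shift +3 mm and press.

Emit:
{"api": "apply_moves", "payload": {
  "deltas": [
    [0.001,0.002,0.015,0.003,-1],
    [0.001,0.001,0.014,0,-1],
    [0.001,0,0.01,0,-1],
    [0.001,0,0.008,0,-1],
    [0,0,0.007,0,-1],
    [0,0,0.007,0,-1],
    [0,0,0.006,0,-1],
    [0,0,0.002,0,-1]
  ]
}}

```text
t: 23.1
tool_pos: [0.4589, 0.1481, -0.0141]
tool_rot: [0.265, 3.082, -0.001]
contact_force: [0.4, -2.2, -1.2]
opening: 0.0095
```

```bash
python3 - <<'E'
from station import ctrl; from h import *
plan(ctrl,[.4568,.1451,-.0146],170)
s=ctrl.get_image("side")
cv2.imwrite("pics/side17.png",cv2.resize(s["img"][80:200,200:320,::-1],None,fx=5,fy=5,interpolation=cv2.INTER_CUBIC))
brushpos(s,(217,145,275,168),"wood",(.015,.07))
E
```

```text
t 23.1 pos [ 0.4589  0.1481 -0.0141] yaw 170.16 tilt [ 0.048 -0.005 -0.999] open 0.0095 F [ 0.4 -2.2 -1.2]
go [ 0.0016 -0.0033  0.0005] turn 0.0028
wood 101 x range [-0.0784  0.0644] y at x0 -0.0599 yaw slope 0.082 z at x0 0.0301 pitch -0.009
```

View pics/side17.png

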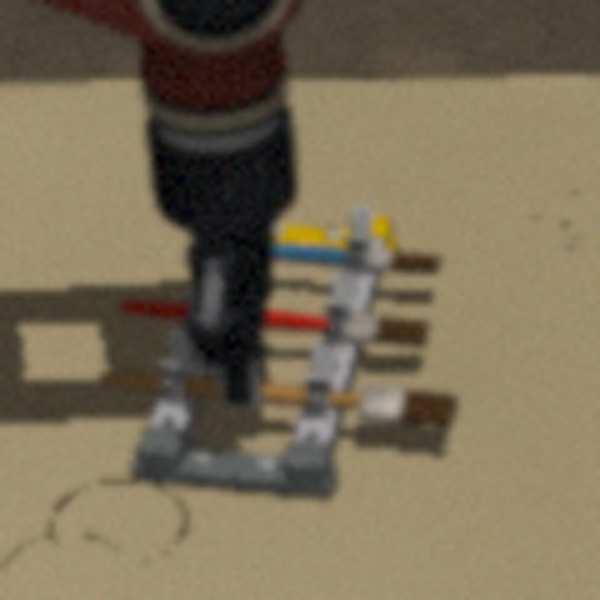

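The wooden brush is down in both clips, with its handle at (205–270,157). A last small press, then release and lift.

Emit:
{"api": "apply_moves", "payload": {
  "deltas": [
    [0,0,0.003,0,-1],
    [0,0,0.002,0,-1],
    [0,0,0,0,-0.35],
    [0,0,0,0,-0.35],
    [0,0,0,0,-0.35],
    [0,0,-0.01,0,-0.35],
    [0,0,-0.03,0,-0.35],
    [0,0,-0.05,0,-0.35]
  ]
}}

```text
t: 24.15
tool_pos: [0.4509, 0.1484, 0.0727]
tool_rot: [0.267, 3.098, -0.006]
contact_force: [-0.3, 0.3, -0.4]
opening: 0.0278
```

Emit:
{"api": "apply_moves", "payload": {
  "deltas": [
    [0,0,-0.05,0,-0.35],
    [0,-0.03,-0.04,0,-0.35],
    [0,-0.05,-0.02,0,-0.35],
    [0,-0.06,0,0,-0.35],
    [0,-0.06,0,0,-0.35],
    [0,-0.06,0,0,-0.35],
    [0,-0.05,0,0,-0.35],
    [0,0,0,0,-0.35]
  ]
}}

```text
t: 25.15
tool_pos: [0.3963, -0.165, 0.1983]
tool_rot: [0.259, 3.077, -0.008]
contact_force: [0.2, -0.7, -0.3]
opening: 0.028
```

```bash
python3 - <<'E'
from station import ctrl; from h import *
plan(ctrl,[.4568,.1451,.1],170)
p=ctrl.get_image("top");s=ctrl.get_image("side")
cv2.imwrite("pics/top18.png",cv2.resize(p["img"][130:250,50:210,::-1],None,fx=5,fy=5,interpolation=cv2.INTER_CUBIC))
cv2.imwrite("pics/side18.png",s["img"][:,:,::-1])
for k,bs,bt in [("blue",(220,115,280,137),(70,155,110,235)),("red",(220,136,268,148),(115,175,140,245)),("wood",(215,148,275,165),(130,150,180,250))]:
    brushpos(s,bs,k,(.024,.07)); brushpos(p,bt,k,(.024,.07))
E
```

```text
t 25.15 pos [ 0.3963 -0.165   0.1983] yaw 170.37 tilt [ 0.053 -0.01  -0.999] open 0.028 F [ 0.2 -0.7 -0.3]
go [-0.0024  0.3159  0.0983] turn 0.0065
blue 53 x range [-0.0542  0.0323] y at x0 0.0678 yaw slope -0.026 z at x0 0.0307 pitch 0.01
blue 194 x range [-0.0583  0.0345] y at x0 0.069 yaw slope -0.009 z at x0 0.0323 pitch 0.01
red 111 x range [-0.0838  0.0332] y at x0 -0.0018 yaw slope -0.01 z at x0 0.0308 pitch 0.008
red 261 x range [-0.0867  0.0363] y at x0 -0.0006 yaw slope 0.002 z at x0 0.0322 pitch 0.0
wood 151 x range [-0.0789  0.0631] y at x0 -0.0719 yaw slope 0.001 z at x0 0.0305 pitch 0.008
wood 363 x range [-0.0813  0.0607] y at x0 -0.0595 yaw slope 0.159 z at x0 0.0325 pitch 0.005
```

View pics/top18.png

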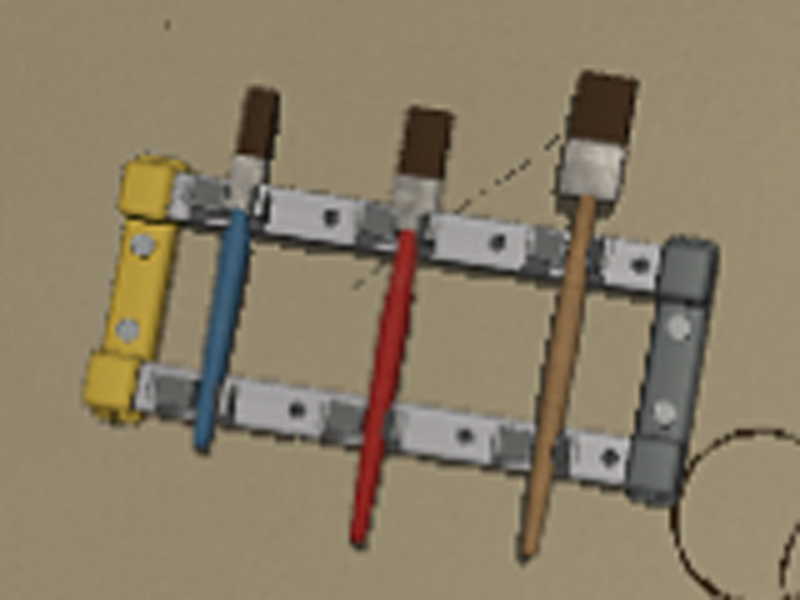

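View pics/side18.png

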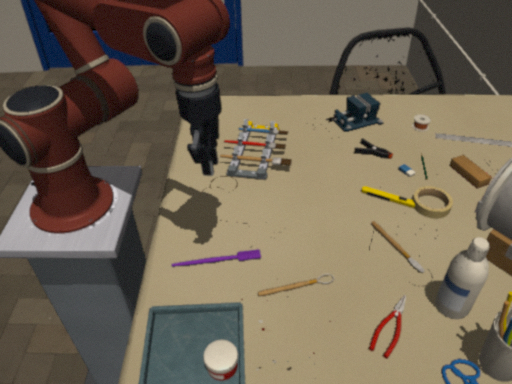

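Both brushes are seated and parallel to the red one. In top the wooden brush runs from about (168,148) to (155,241) px and the blue from about (102,150) to (91,219) px. The loop tool at (295,286) in the side view has not moved.

```bash
python3 - <<'E'
from station import ctrl
from h import *
s=ctrl.get_image("top"); brushpos(s,(150,168,172,243),"wood",(.024,.07)); print(abs(ctrl.get_obs()["dq"]).max())
ctrl.finish_job()
E
```

```text
wood 314 x range [-0.0815  0.061 ] y at x0 -0.0703 yaw slope 0.002 z at x0 0.0327 pitch 0.005
0.02846151606177143
the job is handed in; nothing more can be done
```

Both loose brushes are back on the rack: the short blue one in the clips by the yellow end and the long plain-wood one by the grey end. Both were released, and I handed the job in at about 25 s. It reports no verdict.

**Last checks (camera, rack frame):**

| | Blue brush | Wooden brush |
|---|---|---|
| Position along the rack | y ≈ +68 to +69 mm | y ≈ −70 to −72 mm |
| Angle from square to the rails | 0.03 rad or less | 0.002 rad or less |

- **Height:** both handles' top surfaces read within about 1 mm of the fixed red brush.
- **Centring:** the visible ends put both handle middles within a few millimetres of midway between the rails.
- **Loop tool:** it looks unmoved in the last side picture; I did not measure it. The purple look-alike was not touched.

**What failed or disagreed:**
- The reported tool height read about 40 mm lower than the cameras showed. I set the grasp heights from the pictures.
- My first grip on the blue brush closed just above it. I went 11 mm lower and the second attempt held.
- Reported position along the rack differed from the cameras by about 3 mm, so I went by the cameras.
- The first top-view fit of the wooden brush gave an odd yaw of 0.16 rad, probably because its box included part of the red brush. A tighter box gave 0.002 rad.

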